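# Extend the inspection ring light's telescoping boom by one hole

### The job

The ring light of the inspection stand sits short of the part: press in the sprung button on its telescoping boom and slide the square tube outward, away from the post, until the button pops out fully in the next hole, so that the ring hangs over the round part rest. Stop as soon as you feel it lock and let go: do not force the tube against the button, and leave everything else on the bench where it is.

Things in the scene. Friction and masses are not known exactly. Their poses are not given: they have to be found in the camera images.
- stand: Fixed light stand, placed and turned differently each time. Origin on the bench (z = 0) straight below the button. +y: the way the boom extends; +x: the side the button sticks out. Dark base plate x -60 to 60, y -150 to 310, 12 mm thick; white post 50 x 40 mm at y = -120, 160 mm high; a fixed 23 mm dark inner tube runs from it along +y inside the boom.
- boom: Outer aluminium square tube, 30 x 30 mm, wall 2.5 mm, sliding along the stand's y only; axes as the stand's. Origin on its axis 140 mm above the bench, at stand y = 0 at the start. The tube spans its own y -66 to +150, then a 34 mm black block and the white ring light (104 mm across, 26 mm high). 12 mm square holes in its +x wall; the button starts in the one at y = 0. It stays where it is left.
- tube_grip (a point): Fixed to the stand: the point on the boom's axis beside the button, at stand (0, 0, 140 mm). Squeezing the tube here across its x sides (35 mm over tube and button) presses the button flush, and flush is enough for the tube to ride over the dome when slid. The pads then travel with the tube. Over 90 mm of free height lies under the tube.
- tube_end (a point): The post end of the tube, on its axis, at boom y = -66 mm. The next hole lies on this side, 28 to 44 mm from the first: it differs from boom to boom and must be felt. Sliding takes 8 to 20 N over the first 8 mm (dome wedged under the hole's edge), then 2 to 4 N. When the button pops out the tube gives a small jump and stops dead (1 mm play); more than 15 N would damage it there.
- button: Steel detent button, 10 mm diameter, round dome, held by the fixed inner tube; it moves along the stand's x only. Origin at the dome's tip: stand (+20, 0, 140 mm) when out, 5 mm proud of the tube's +x face. Pressed towards the stand's -x: the spring gives 1.8 N at first, 3 N flush with the tube's face, 3.4 N when under its wall (7.5 mm in).
- light_centre (a point): Centre of the ring light, on the boom's axis at boom y = +210 mm.
- rest_centre (a point): Centre of the top of the round white part rest (76 mm across) on the base plate, at stand (0, 246, 30 mm). The ring must end above it.
- part: small aluminium machined part, 34 x 26 x 24 mm, on the white round part rest (bystander). Origin at the centre of its underside.
- gauge_block: upright steel gauge block 30 x 9 x 35 mm on the base plate (bystander). Origin at the centre of its underside.
- driver: screwdriver, 170 mm long (bystander), lying.
- jar: small amber jar, 44 mm across, 55 mm high (bystander). Origin at the centre of its underside.
- tray: open tray 90 x 130 x 30 mm (bystander). Origin at the centre of its underside.
- brush: brush, 160 mm long (bystander), lying.
- cover: black lens cover, 48 mm across, 14 mm high (bystander). Origin at the centre of its underside.

How it is judged:
On the way, in this order (a step that is already met when the one before it is completed fails the run):
1. the button is pressed in, to within 1.5 mm of the tube's face or deeper, with the tube still near its first hole (x of button in the frame of stand below 0.0165 m and y of boom in the frame of stand below 0.015 m), for 0.05 s.
2. the button has popped out fully in the next hole (y of boom in the frame of stand between 0.026 and 0.046 m and x of button in the frame of stand above 0.018 m), for 0.2 s.
At the end, for the whole second after the job is handed in: The boom stands still, 26 to 46 mm farther out than at the start, with the button out of the next hole to within 2 mm of its full height and the ring's centre within 12 mm, seen from above, of the part rest's (all of step 2 and horizontal distance between light_centre and rest_centre below 0.012 m and linear speed of boom below 0.005 m/s); the robot touches nothing.
It fails at once if the tube is forced against the button with more than 25 N (contact force between button and boom above 25 N).
It fails at once if the tube is forced on with more than 15 N after the button has popped into the next hole (y of boom in the frame of stand between 0.026 and 0.046 m and x of button in the frame of stand above 0.018 m and contact force between button and boom above 15 N).
It fails at once if the tube is pulled back towards the post by more than 10 mm (y of boom in the frame of stand below -0.01 m).
It fails at once if a bystander (part, gauge block, screwdriver, jar, tray, brush or lens cover) is moved by more than 15 mm (distance of any of part, gauge_block, driver, jar, tray, brush, cover from where it was at the start of the episode above 0.015 m).
It also fails if it takes over 32 s, if anything falls off the work surface, if the arm or the gripper's body presses on something with over 40 N, if the wrist force passes 120 N, or if a joint passes its speed limit or range.

### The arm

A 6-joint arm with a two-finger parallel gripper is mounted at the origin on the work surface. World frame = base frame: x ahead of the robot, y to its left, z up, the work surface at z = 0. Lengths are in m, angles in rad, forces in N, time in s.
With the tool pointing down it reaches from about 0.275 to 0.85 m from the base axis. Payload 5.2 kg.
Tool frame: the origin (TCP) lies midway between the tips of the shut fingers; the grasp point (between the pads) lies 19 mm behind it (grip_point_offset is the distance from the TCP to the grasp point, in m); x points along the fingers, y is the direction in which the jaws open and shut, and the axes are right-handed (so a half turn about x gives the same grasp; the last joint's range is limited). The gripper opens to 85 mm and grips with 20 to 120 N. Pads are 22 mm wide; open, the fingers measure 114 mm over their backs; the gripper's body (76 mm by 85 mm) begins 54 mm behind the grasp point. The pads swing forward as they close: fully open they stand 13 mm farther back than shut.
Start: joints at [1.091, 0.259, 1.535, -0, 1.348, -0.203], TCP at [0.15, 0.529, 0.231] pointing down, gripper open.
Joint ranges: [-3.14, 3.14], [-0.91, 2.08], [0.19, 2.58], [-1.22, 4.36], [0.22, 2.71], [-3.12, 3.12]. Speed limits (rad/s): [2.57, 2.57, 3.14, 3.14, 3.14, 3.14].

### API

Orientations are given as a unit quaternion [x, y, z, w].
In Python, from rig import * gives the robot as it stands.
- The arm moves only by the shell command python3 -m handwheel 'ROWS' [FORCE]. ROWS is JSON, a list that holds one entry, the list of rows, each a list of 5 numbers: the opening in per cent of the stroke, from 0 (shut) to 100 (fully open), then the shift along the tool's x, y, z in m, then the turn about the tool's x in degrees. A call has 1 to 20 rows; each row shifts and turns the commanded pose from where the row before left it, along the tool's axes as they then stand; what a row does not reach is not made up. A row lasts 1/12 s, in which the tool goes at most 41.7 mm and 7.16 degrees, less where a joint would pass 70% of its speed; a pose out of reach is approached as far as the arm can. A call is refused whole if a number of a shift passes 0.0417 or a number of a turn 7.16, either way. A call with a gripper value outside its range is refused whole. The fingers move at their own pace and stop on an object; FORCE is the grip in N (left out, the last holds). Time passes only in rows, so rows that do not move let the fingers close. It gives the time, the measured TCP pose, the force and the opening at its end, in the units of the state.
- read_state(): the state, without advancing time (a new reading comes with each control period).
- read_camera(name): name is "side" or "top"; returns a dict with "color" (420x560x3 uint8, blue, green, red), "camera_matrix" (3x3 intrinsics, pixels), "D" ([k1, k2, p1, p2, k3] as OpenCV has them; the pictures are not rectified), "rvec" (rotation vector, rad) and "tvec" (3), from world to camera coordinates, as OpenCV has them. Camera axes: x right, y down, z forward; pixel columns grow to the right and rows downward; lengths in m; the calibration is good to about 2 mm. A picture is of the moment at which its call begins. There is no depth.
- sign_off(): hands the job in, once; it reports no verdict.
The state is a dict: "time_s": time; "q": joint angles; "dq": joint speeds; "joint_torque": joint torques, N m; "ee_pos": TCP position; "tool_rot": TCP orientation; "force": force on the tool from outside, world axes, zero at the start; "torque": the same for the moment, N m; "finger_gap": finger opening in m.
Only numpy, scipy, OpenCV 4.12 (cv2) and the standard library are available. Lean on these libraries where they do the work, as an engineer would, in place of code of your own. Each camera call takes 0.05 s, during which the arm holds its last target.

## Working session

There is one attempt and no reset: what is moved stays moved. The work goes in short steps, Python scripts to look and compute and a shell command to move; the robot and the scene stay as the last step left them, time stands still between calls to the robot, and variables do not carry over. Pictures are saved under pics/ and viewed, and the job is handed in when it is done.

```bash
mkdir -p pics; ls; python3 - <<'E'
from rig import *
import cv2
print(read_state())
for n in("top","side"):
    c=read_camera(n); cv2.imwrite(f"pics/{n}0.png",c["color"]); print(c["camera_matrix"],c["D"],c["rvec"],c["tvec"])
E
```

```text
pics
{'time_s': 0.0, 'q': array([ 1.09123631e+00,  2.59351803e-01,  1.53612341e+00, -9.47873549e-06,
        1.34802644e+00, -2.02821300e-01]), 'dq': array([ 1.70723005e-05,  3.52664839e-04, -5.17630403e-04,  5.82726021e-04,
       -2.41332382e-04, -1.41423960e-03]), 'joint_torque': array([ 1.54753747e-03, -4.45999038e+01, -2.90580815e+01, -3.28067417e-04,
        1.15756108e-02,  1.72621490e-06]), 'ee_pos': array([0.15000057, 0.52857135, 0.2304538 ]), 'tool_rot': array([ 0.09689209,  0.70057096, -0.09816634,  0.70012544]), 'force': array([-0.7181213 , -0.7190986 , -0.23561889]), 'torque': array([-0.03450528,  0.03660717,  0.00926814]), 'finger_gap': 0.08525406203727606}
[[453.48169321   0.         281.3564003 ]
 [  0.         453.48169321 210.15810797]
 [  0.           0.           1.        ]] [-0.00391096  0.          0.          0.          0.        ] [ 2.11390246 -2.17902823  0.11845503] [-0.00691726  0.55161433  0.83740131]
[[396.73905887   0.         278.52607253]
 [  0.         396.73905887 208.72472725]
 [  0.           0.           1.        ]] [-0.1152192  0.         0.         0.         0.       ] [ 2.09074788 -0.53311947  0.31441064] [-0.48511878  0.21536879  0.65020158]
```

View pics/top0.png

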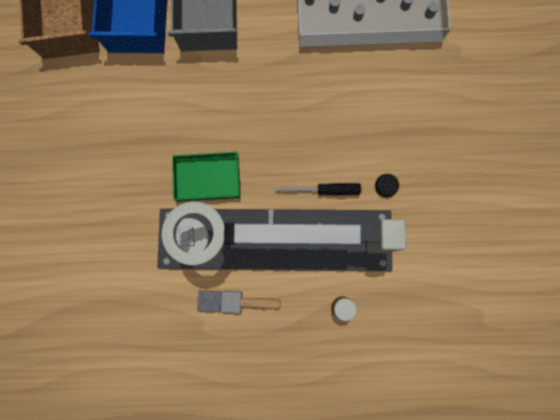

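View pics/side0.png

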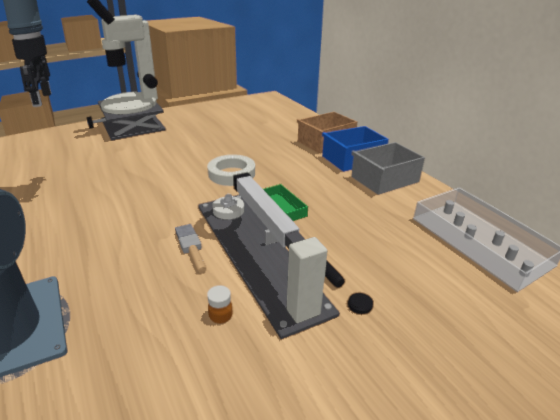

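```bash
python3 - <<'E'
import cv2
a=cv2.imread("pics/top0.png")
cv2.imwrite("pics/c1.png",cv2.resize(a[195:285,150:290],None,fx=5.6,fy=5.6,interpolation=cv2.INTER_CUBIC))
cv2.imwrite("pics/c2.png",cv2.resize(a[195:285,275:415],None,fx=5.6,fy=5.6,interpolation=cv2.INTER_CUBIC))
a=cv2.imread("pics/side0.png")
cv2.imwrite("pics/c3.png",cv2.resize(a[160:340,190:350],None,fx=3.3,fy=3.3,interpolation=cv2.INTER_CUBIC))
E
```

```text
(no output)
```

View pics/c1.png

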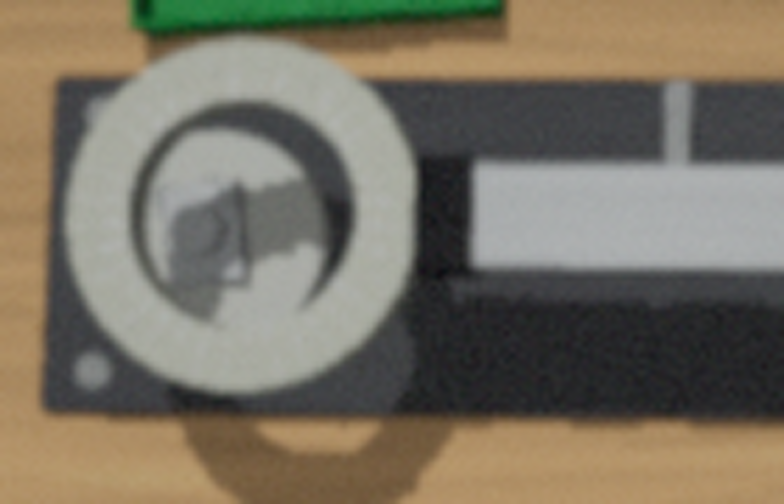

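View pics/c2.png

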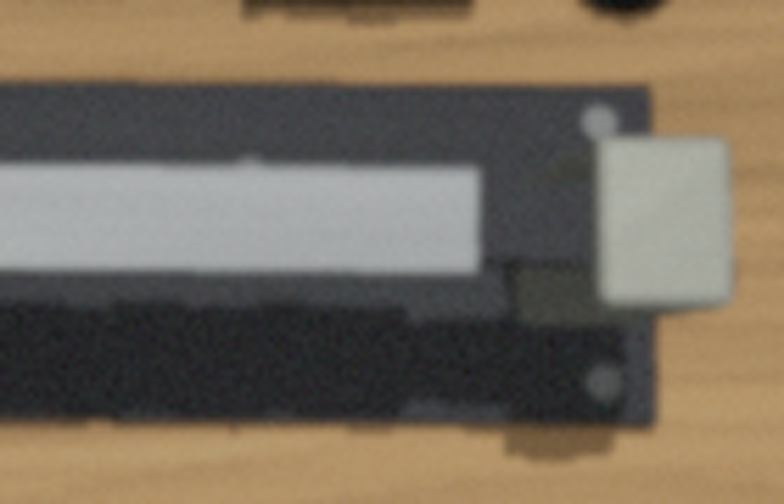

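View pics/c3.png

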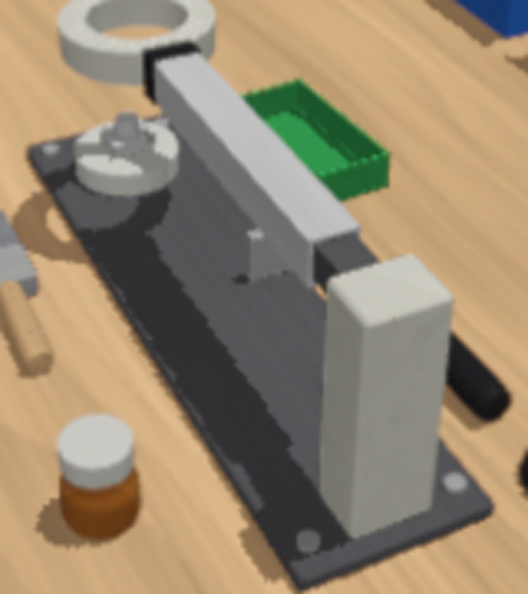

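```bash
cat > h.py <<'E'
from rig import *
import cv2, numpy as np
from scipy.optimize import least_squares
def proj(c,P):
    return cv2.projectPoints(np.array(P,float),c["rvec"],c["tvec"],c["camera_matrix"],c["D"])[0].reshape(-1,2)
def stand2w(p,P):
    P=np.array(P,float); cs,sn=np.cos(p[2]),np.sin(p[2])
    return np.c_[p[0]+cs*P[:,0]-sn*P[:,1], p[1]+sn*P[:,0]+cs*P[:,1], P[:,2]]
E
python3 - <<'E'
from h import *
c=read_camera("top"); f=5.6
c1=lambda u,v:(150+u/f,195+v/f); c2=lambda u,v:(275+u/f,195+v/f)
px=np.array([c1(57,80),c1(43,410),c2(650,88),c2(655,424),c1(472,160),c1(470,270),c2(480,166),c2(482,273),c2(250,157),c1(242,213)])
S=[[.06,.31,.012],[-.06,.31,.012],[.06,-.15,.012],[-.06,-.15,.012],[.015,.15,.155],[-.015,.15,.155],[.015,-.066,.155],[-.015,-.066,.155],[.02,0,.14],[0,.21,.153]]
for best in [min((least_squares(lambda p:(proj(c,stand2w(p,S))-px).ravel(),[x,.0,a]) for x in(.4,.6) for a in (0,1.57,3.14,-1.57)),key=lambda r:r.cost)]:
    p=best.x;print(p,best.fun.reshape(-1,2).round(2).tolist())
np.save("p.npy",p)
print(stand2w(p,[[0,0,.14],[0,.21,.14],[0,-.12,.16]]))
s=read_camera("side")
img=s["color"].copy(); 
for q in proj(s,stand2w(p,S+[[.015,-.066,.125]])): cv2.circle(img,tuple(int(round(v)) for v in q),1,(0,0,255),-1)
cv2.imwrite("pics/chk.png",cv2.resize(img[140:340,190:390],None,fx=3,fy=3))
E
```

```text
[ 0.49396364 -0.09025074  6.24498387] [[0.13, -1.12], [-0.01, 0.8], [1.72, -1.04], [2.19, 0.5], [-3.67, 0.77], [-3.74, -0.74], [0.84, 0.64], [0.73, -0.22], [1.13, -0.16], [1.27, 0.17]]
[[ 0.49396364 -0.09025074  0.14      ]
 [ 0.50198399  0.11959604  0.14      ]
 [ 0.48938059 -0.21016319  0.16      ]]
```

View pics/chk.png

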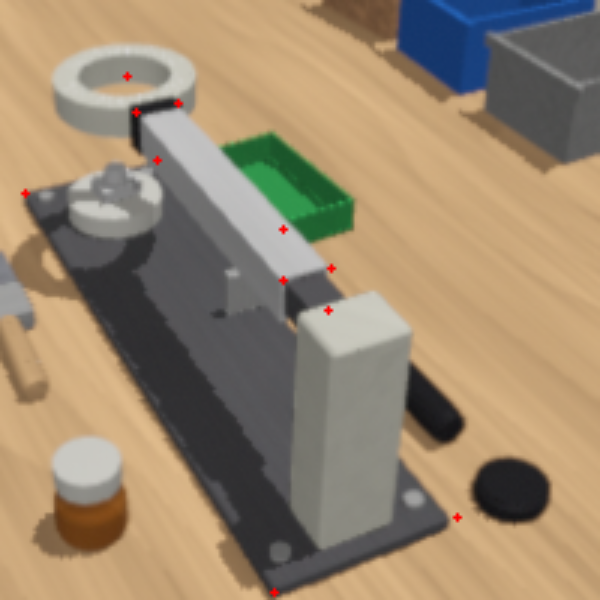

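```bash
python3 - <<'E'
from h import *
c=read_camera("top"); f=5.6
c1=lambda u,v:(150+u/f,195+v/f); c2=lambda u,v:(275+u/f,195+v/f)
px=np.array([c1(57,80),c1(43,410),c2(650,88),c2(655,424),c2(480,166),c2(482,273),c2(250,157),c1(242,213)])
S=[[.06,.31,.012],[-.06,.31,.012],[.06,-.15,.012],[-.06,-.15,.012],[.015,-.066,.155],[-.015,-.066,.155],[.02,0,.14],[0,.21,.153]]
r=least_squares(lambda p:(proj(c,stand2w(p,S))-px).ravel(),[.494,-.09,-.038]);p=r.x
print(p,r.fun.reshape(-1,2).round(2).tolist())
np.save("p.npy",p)
print(stand2w(p,[[0,0,.14]]))
st=read_state()
from scipy.spatial.transform import Rotation as R
M=R.from_quat(st["tool_rot"]).as_matrix();print(M.round(3))
g=stand2w(p,[[0,0,.14]])[0]
# tilt correction target
ex=np.array([np.cos(p[2]),np.sin(p[2]),0]);
print("yaw of tool y vs stand x (deg)",np.degrees(np.arctan2(M[1,1],M[0,1])),np.degrees(p[2]))
# grasp point target at g; over waypoint 0.13 above
print("d tool:",(M.T@(g-(st["ee_pos"]-0.019*M[:,0]))).round(4), "ee",st["ee_pos"])
E
```

```text
[ 0.49396873 -0.08845898 -0.03844227] [[-0.75, -1.13], [-0.92, 0.79], [0.81, -1.0], [1.25, 0.54], [-0.25, 0.68], [-0.37, -0.18], [0.07, -0.13], [0.19, 0.16]]
[[ 0.49396873 -0.08845898  0.14      ]]
[[-0.     0.273  0.962]
 [-0.001  0.962 -0.273]
 [-1.    -0.001 -0.   ]]
yaw of tool y vs stand x (deg) 74.14164027766694 -2.202579598789242
d tool: [ 0.1102 -0.4998  0.4994] ee [0.15015111 0.52886459 0.23091775]
```

```bash
python3 -m handwheel '[[[100,0,0,0,7],[100,0,0,0,7],[100,0,0,0,7],[100,0,0,0,7],[100,0,0,0,7],[100,0,0,0,7],[100,0,0,0,7],[100,0,0,0,7],[100,0,0,0,7],[100,0,0,0,7],[100,0,0,0,6.34],[100,0,0,0,0]]]' 20
cat > d.py <<'E'
from h import *
from scipy.spatial.transform import Rotation as R
p=np.load("p.npy"); st=read_state(); M=R.from_quat(st["tool_rot"]).as_matrix()
g=stand2w(p,[[0,0,.14]])[0]; e=st["ee_pos"]
print("t",st["time_s"],"yawerr",np.degrees(np.arctan2(M[1,1],M[0,1])-p[2]),"toolx",M[:,0].round(4))
print("d tool",(M.T@(g-(e-0.019*M[:,0]))).round(4),"gap",st["finger_gap"],"F tool",(M.T@st["force"]).round(2))
E
python3 d.py
```

```text
time_s: 1.25
ee_pos: [0.1502, 0.529, 0.2312]
tool_rot: [-0.51, -0.489, 0.511, -0.489]
force: [0.7, -0.3, 0.1]
finger_gap: 0.0853
t 1.25 yawerr -0.21873112305098275 toolx [-1.e-04 -3.e-04 -1.e+00]
d tool [0.1103 0.3695 0.6024] gap 0.08525963984820321 F tool [-0.08  0.67  0.27]
```

```bash
python3 -m handwheel '[[[100,0,0.018,0.03,0],[100,0,0.018,0.03,0],[100,0,0.018,0.03,0],[100,0,0.018,0.03,0],[100,0,0.018,0.03,0],[100,0,0.018,0.03,0],[100,0,0.018,0.03,0],[100,0,0.018,0.03,0],[100,0,0.018,0.03,0],[100,0,0.018,0.03,0],[100,0,0.018,0.03,0],[100,0,0.018,0.03,0],[100,0,0.018,0.03,0],[100,0,0.018,0.03,0],[100,0,0.018,0.03,0],[100,0,0.018,0.03,0],[100,0,0.018,0.03,0],[100,0,0.018,0.03,0],[100,0,0.018,0.03,0],[100,0,0.018,0.03,0]]]'
python3 -m handwheel '[[[100,0,0.009,0.002,0],[100,0,0,0,0],[100,0,0,0,0]]]'; python3 d.py
```

```text
time_s: 2.92
ee_pos: [0.4875, -0.0861, 0.2313]
tool_rot: [0.509, 0.491, -0.509, 0.491]
force: [1.1, 0.9, -0.0]
finger_gap: 0.0859
time_s: 3.17
ee_pos: [0.4955, -0.0863, 0.2308]
tool_rot: [-0.509, -0.491, 0.509, -0.49]
force: [-0.0, 0.4, -0.4]
finger_gap: 0.0852
t 3.1667 yawerr 0.08123148329826144 toolx [-0.0014  0.001  -1.    ]
d tool [ 0.1098 -0.0013  0.0024] gap 0.08518690458004488 F tool [ 0.42 -0.03 -0.35]
```

```bash
python3 -m handwheel '[[[100,0.012,-0.001,0.002,0],[100,0.012,0,0,0],[100,0.012,0,0,0],[100,0.012,0,0,0],[100,0,0,0,0],[100,0,0,0,0]]]'; python3 d.py; python3 - <<'E'
from h import *
s=read_camera("side")["color"]; t=read_camera("top")["color"]
cv2.imwrite("pics/m.png",np.hstack([cv2.resize(s[80:340,190:390],None,fx=2,fy=2),cv2.resize(t[150:280,250:450],None,fx=2,fy=4)]))
E
```

```text
time_s: 3.67
ee_pos: [0.4937, -0.087, 0.1832]
tool_rot: [-0.509, -0.492, 0.509, -0.49]
force: [0.7, 0.3, -0.2]
finger_gap: 0.0852
t 3.6667 yawerr 0.15158427830571797 toolx [-1.5e-03  8.0e-04 -1.0e+00]
d tool [0.0622 0.0004 0.0015] gap 0.08523335433824535 F tool [ 0.23  0.7  -0.28]
```

View pics/m.png

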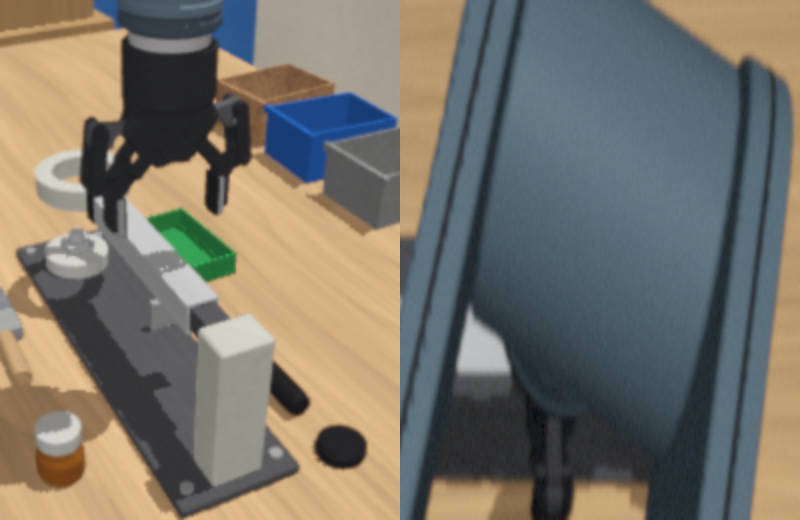

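```bash
python3 -m handwheel '[[[100,0.013,0,0.001,0],[100,0.013,0,0,0],[100,0.013,0,0,0],[100,0.013,0,0,0],[100,0.012,0,0,0],[60,0,0,0,0],[60,0,0,0,0],[60,0,0,0,0]]]' 30; python3 d.py; python3 - <<'E'
from h import *
s=read_camera("side")["color"]
cv2.imwrite("pics/m2.png",cv2.resize(s[140:300,190:350],None,fx=3.7,fy=3.7))
E
```

```text
time_s: 4.43
ee_pos: [0.4955, -0.0897, 0.1205]
tool_rot: [0.51, 0.49, -0.509, 0.491]
force: [0.8, 0.3, 0.6]
finger_gap: 0.052
t 4.4333 yawerr 0.023229070723431604 toolx [ 1.6e-03 -7.0e-04 -1.0e+00]
d tool [-0.0005 -0.0015 -0.0012] gap 0.052010572597569124 F tool [-0.56  0.78 -0.33]
```

View pics/m2.png

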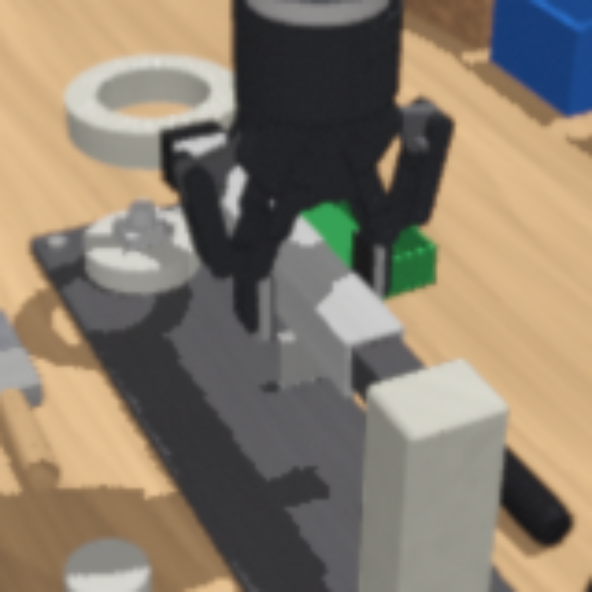

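```bash
python3 -m handwheel '[[[30,0,-0.001,0,0],[20,0,0,0,0],[10,0,0,0,0],[0,0,0,0,0],[0,0,0,0,0],[0,0,0,0,0]]]' 40; python3 d.py
```

```text
time_s: 4.98
ee_pos: [0.4949, -0.0899, 0.1205]
tool_rot: [0.51, 0.489, -0.509, 0.491]
force: [1.8, 1.0, 6.1]
finger_gap: 0.0295
t 4.9833 yawerr 0.0016457934399135502 toolx [ 2.7e-03 -9.0e-04 -1.0e+00]
d tool [-0.0005 -0.0009 -0.0014] gap 0.029470466986316605 F tool [-6.06  1.78 -1.06]
```

```bash
python3 -m handwheel '[[[0,0,0,-0.0005,0],[0,0,0,-0.0005,0],[0,0,0,-0.0005,0],[0,0,0,-0.0005,0]]]'; python3 d.py;python3 -m handwheel '[[[0,0,0,-0.0005,0],[0,0,0,-0.0005,0],[0,0,0,-0.0005,0],[0,0,0,-0.0005,0]]]'; python3 d.py
```

```text
time_s: 5.32
ee_pos: [0.495, -0.089, 0.1206]
tool_rot: [0.51, 0.489, -0.509, 0.492]
force: [0.6, -4.1, 6.0]
finger_gap: 0.0299
t 5.3167 yawerr 0.005396839334109931 toolx [ 0.0026 -0.0027 -1.    ]
d tool [-0.0004 -0.001  -0.0004] gap 0.029923876808944372 F tool [-6.04  0.76  4.11]
time_s: 5.65
ee_pos: [0.495, -0.0874, 0.1205]
tool_rot: [-0.509, -0.489, 0.51, -0.492]
force: [0.5, -7.4, 5.2]
finger_gap: 0.0297
t 5.65 yawerr 0.011472574256880115 toolx [ 0.0026 -0.0034 -1.    ]
d tool [-0.0005 -0.0009  0.0012] gap 0.02967915547165086 F tool [-5.14  0.76  7.34]
```

```bash
for i in 1; do python3 -m handwheel '[[[0,0,0,-0.0005,0],[0,0,0,-0.0005,0],[0,0,0,-0.0005,0],[0,0,0,-0.0005,0]]]'; python3 d.py;python3 -m handwheel '[[[0,0,0,-0.0005,0],[0,0,0,-0.0005,0],[0,0,0,-0.0005,0],[0,0,0,-0.0005,0]]]'; python3 d.py; done
```

```text
time_s: 5.98
ee_pos: [0.4951, -0.0866, 0.1205]
tool_rot: [-0.509, -0.488, 0.51, -0.492]
force: [-1.4, -11.4, 3.7]
finger_gap: 0.0298
t 5.9833 yawerr 0.008763739815716563 toolx [ 0.0024 -0.0053 -1.    ]
d tool [-0.0004 -0.001   0.002 ] gap 0.029818298036247443 F tool [-3.6  -0.93 11.47]
time_s: 6.32
ee_pos: [0.4952, -0.0835, 0.1206]
tool_rot: [-0.509, -0.489, 0.51, -0.492]
force: [1.3, -4.3, 5.3]
finger_gap: 0.0294
t 6.3167 yawerr -0.014553895471123662 toolx [ 0.0026 -0.0031 -1.    ]
d tool [-0.0004 -0.0009  0.0051] gap 0.02943461596350181 F tool [-5.27  1.47  4.27]
```

```bash
python3 -m handwheel '[[[0,0,0,-0.0005,0],[0,0,0,-0.0005,0],[0,0,0,-0.0005,0],[0,0,0,-0.0005,0],[0,0,0,-0.0005,0],[0,0,0,-0.0005,0]]]'; python3 d.py; python3 - <<'E'
from h import *
s=read_camera("side")["color"]
cv2.imwrite("pics/m3.png",cv2.resize(s[140:300,190:350],None,fx=3.7,fy=3.7))
E
```

```text
time_s: 6.82
ee_pos: [0.4953, -0.08, 0.1206]
tool_rot: [0.51, 0.489, -0.509, 0.492]
force: [0.2, -4.0, 4.9]
finger_gap: 0.0295
t 6.8167 yawerr 0.0008976809564368854 toolx [ 0.0026 -0.0026 -1.    ]
d tool [-0.0004 -0.001   0.0086] gap 0.029498588890157308 F tool [-4.9   0.39  4.03]
```

View pics/m3.png

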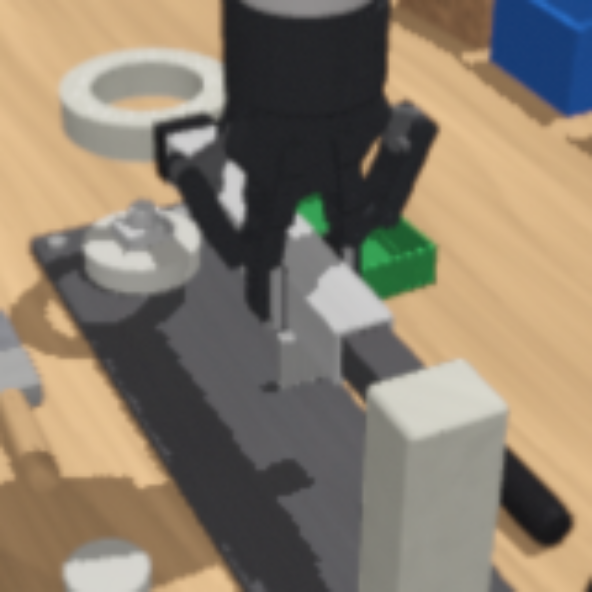

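```bash
python3 -m handwheel '[[[0,0,0,-0.001,0],[0,0,0,-0.001,0],[0,0,0,-0.001,0],[0,0,0,-0.001,0],[0,0,0,-0.001,0],[0,0,0,-0.001,0],[0,0,0,-0.001,0],[0,0,0,-0.001,0],[0,0,0,-0.001,0],[0,0,0,-0.001,0],[0,0,0,-0.001,0],[0,0,0,-0.001,0]]]' 30; python3 d.py
```

```text
time_s: 7.87
ee_pos: [0.4957, -0.068, 0.1205]
tool_rot: [-0.509, -0.489, 0.509, -0.492]
force: [-0.2, -3.7, 5.9]
finger_gap: 0.0298
t 7.8667 yawerr 0.0062966664934777025 toolx [ 0.0025 -0.0026 -1.    ]
d tool [-0.0004 -0.0009  0.0206] gap 0.02976203174290972 F tool [-5.88 -0.01  3.69]
```

```bash
python3 -m handwheel '[[[0,0,0,-0.0005,0],[0,0,0,-0.0005,0],[0,0,0,-0.0005,0],[0,0,0,-0.0005,0],[0,0,0,-0.0005,0],[0,0,0,-0.0005,0],[0,0,0,-0.0005,0],[0,0,0,-0.0005,0]]]'; python3 d.py | tail -1;  python3 -m handwheel '[[[0,0,0,-0.0005,0],[0,0,0,-0.0005,0]]]' | sed -n 2p; python3 d.py | tail -1
```

```text
time_s: 8.53
ee_pos: [0.4959, -0.064, 0.1206]
tool_rot: [0.51, 0.489, -0.509, 0.492]
force: [0.2, -4.6, 6.1]
finger_gap: 0.0295
d tool [-0.0004 -0.001   0.0246] gap 0.02952162568492837 F tool [-6.12  0.4   4.58]
ee_pos: [0.4959, -0.063, 0.1205]
d tool [-0.0004 -0.0009  0.0256] gap 0.029307786424205114 F tool [-5.21 -0.3   4.15]
```

```bash
python3 -m handwheel '[[[0,0,0,-0.0005,0],[0,0,0,-0.0005,0]]]' | sed -n 2p; python3 d.py | tail -1
```

```text
ee_pos: [0.496, -0.062, 0.1206]
d tool [-0.0004 -0.0009  0.0266] gap 0.02972608021828322 F tool [-5.61  0.53  4.53]
```

```bash
python3 -m handwheel '[[[0,0,0,-0.0005,0],[0,0,0,-0.0005,0]]]' | sed -n 2p; python3 d.py | tail -1
```

```text
ee_pos: [0.496, -0.061, 0.1205]
d tool [-0.0004 -0.0009  0.0276] gap 0.029349088656837843 F tool [-5.05  0.77  4.21]
```

```bash
python3 -m handwheel '[[[0,0,0,-0.0005,0],[0,0,0,-0.0005,0],[0,0,0,-0.0005,0]]]' | sed -n 2p; python3 d.py | tail -1
```

```text
ee_pos: [0.4961, -0.0594, 0.1206]
d tool [-0.0004 -0.001   0.0291] gap 0.029255990507806535 F tool [-5.49  0.81  4.11]
```

```bash
python3 -m handwheel '[[[0,0,0,-0.0005,0],[0,0,0,-0.0005,0],[0,0,0,-0.0005,0]]]' | sed -n 2p; python3 d.py | tail -1
```

```text
ee_pos: [0.4961, -0.0579, 0.1205]
d tool [-0.0004 -0.0009  0.0306] gap 0.029436145677479306 F tool [-5.92  1.4   3.15]
```

```bash
python3 -m handwheel '[[[0,0,0,-0.0005,0],[0,0,0,-0.0005,0],[0,0,0,-0.0005,0]]]' | sed -n 2p; python3 d.py | tail -1
```

```text
ee_pos: [0.4962, -0.0565, 0.1205]
d tool [-0.0004 -0.001   0.0321] gap 0.029756264285468542 F tool [-6.31  0.77  4.6 ]
```

```bash
python3 -m handwheel '[[[0,0,0,-0.0005,0],[0,0,0,-0.0005,0],[0,0,0,-0.0005,0]]]' | sed -n 2p; python3 d.py | tail -1
```

```text
ee_pos: [0.4963, -0.0549, 0.1205]
d tool [-0.0004 -0.001   0.0336] gap 0.029245174089445873 F tool [-5.74  0.72  3.41]
```

```bash
python3 -m handwheel '[[[0,0,0,-0.0005,0],[0,0,0,-0.0005,0],[0,0,0,-0.0005,0]]]' | sed -n 2p; python3 d.py | tail -1
```

```text
ee_pos: [0.4963, -0.0533, 0.1205]
d tool [-0.0004 -0.0009  0.0353] gap 0.029556922270439236 F tool [-6.08  1.38  2.82]
```

```bash
python3 -m handwheel '[[[0,0,0,-0.0005,0],[0,0,0,-0.0005,0]]]' | sed -n 2p; python3 d.py | tail -1
```

```text
ee_pos: [0.4963, -0.0521, 0.1205]
d tool [-0.0004 -0.0009  0.0365] gap 0.02934113521806321 F tool [-5.8   1.25  2.51]
```

```bash
python3 -m handwheel '[[[0,0,0,-0.0005,0],[0,0,0,0,0]]]' | sed -n 2p; python3 d.py | tail -1
```

```text
ee_pos: [0.4964, -0.051, 0.1205]
d tool [-0.0004 -0.001   0.0376] gap 0.029576312169209237 F tool [-5.99  1.05 -0.39]
```

```bash
python3 -m handwheel '[[[0,0,0,-0.0005,0],[0,0,0,0,0]]]' | sed -n 2p; python3 d.py | tail -1
```

```text
ee_pos: [0.4964, -0.0502, 0.1205]
d tool [-0.0005 -0.0009  0.0384] gap 0.029318132949837154 F tool [-6.54  0.45 -2.53]
```

```bash
python3 -m handwheel '[[[0,0,0,-0.0005,0],[0,0,0,0,0]]]' | sed -n 2p; python3 d.py | tail -1
```

```text
ee_pos: [0.4964, -0.0496, 0.1205]
d tool [-0.0004 -0.0009  0.0389] gap 0.029901018451822813 F tool [-6.61  0.96 -2.73]
```

```bash
python3 -m handwheel '[[[0,0,0,-0.0005,0],[0,0,0,0,0]]]' | sed -n 2p; python3 d.py | tail -1
```

```text
ee_pos: [0.4965, -0.0493, 0.1206]
d tool [-0.0004 -0.001   0.0392] gap 0.029743225467160905 F tool [-7.13  0.66 -0.29]
```

```bash
python3 -m handwheel '[[[0,0,0,-0.0005,0],[0,0,0,0,0]]]' | sed -n 2p; python3 d.py | tail -1
```

```text
ee_pos: [0.4965, -0.0491, 0.1205]
d tool [-0.0004 -0.001   0.0394] gap 0.029170557512200546 F tool [-6.02  1.89  1.69]
```

```bash
python3 -m handwheel '[[[0,0,0,-0.0005,0],[0,0,0,0,0]]]' | sed -n 2p; python3 d.py | tail -1
```

```text
ee_pos: [0.4965, -0.0488, 0.1205]
d tool [-0.0004 -0.001   0.0397] gap 0.02952969752493503 F tool [-5.63  0.55  1.58]
```

```bash
python3 -m handwheel '[[[0,0,0,-0.0005,0],[0,0,0,0,0]]]' | sed -n 2p; python3 d.py | tail -1
```

```text
ee_pos: [0.4965, -0.0484, 0.1205]
d tool [-0.0004 -0.0009  0.0402] gap 0.029872233248128984 F tool [-5.3   1.39  1.23]
```

```bash
python3 -m handwheel '[[[0,0,0,-0.0005,0],[0,0,0,0,0]]]' | sed -n 2p; python3 d.py | tail -1
```

```text
ee_pos: [0.4965, -0.0479, 0.1205]
d tool [-0.0004 -0.0009  0.0406] gap 0.029400827185000755 F tool [-6.21  1.44  1.68]
```

```bash
python3 -m handwheel '[[[0,0,0,-0.0005,0],[0,0,0,0,0]]]' | sed -n 2p; python3 d.py | tail -1
```

```text
ee_pos: [0.4965, -0.0474, 0.1205]
d tool [-0.0004 -0.0009  0.0412] gap 0.02965859553863318 F tool [-5.83  0.82  1.14]
```

```bash
python3 -m handwheel '[[[0,0,0,-0.0005,0],[0,0,0,0,0]]]' | sed -n 2p; python3 d.py | tail -1
```

```text
ee_pos: [0.4965, -0.047, 0.1206]
d tool [-0.0004 -0.0009  0.0416] gap 0.029350854034356368 F tool [-5.77  0.45  2.62]
```

```bash
python3 -m handwheel '[[[0,0,0,-0.0005,0],[0,0,0,0,0]]]' | sed -n 2p; python3 d.py | tail -1; python3 - <<'E'
from h import *
s=read_camera("side")["color"];t=read_camera("top")["color"]
cv2.imwrite("pics/m4.png",cv2.resize(s[140:300,190:350],None,fx=3.7,fy=3.7))
cv2.imwrite("pics/m5.png",cv2.resize(t[180:290,150:410],None,fx=3,fy=3))
E
```

```text
ee_pos: [0.4966, -0.0468, 0.1206]
d tool [-0.0003 -0.0009  0.0418] gap 0.029498684546603277 F tool [-4.61  0.22  2.7 ]
```

View pics/m4.png

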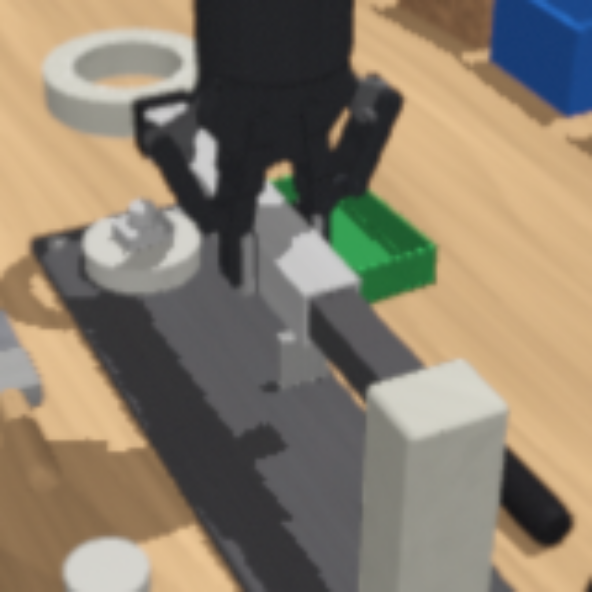

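View pics/m5.png

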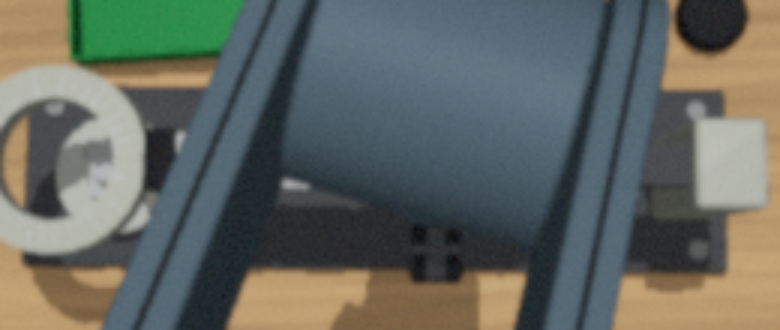

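```bash
python3 - <<'E'
from h import *
p=np.load("p.npy");s=read_camera("side")
print([(190+303/3.7,140+303/3.7),(190+358/3.7,140+283/3.7)])
for d in (0,.036,.038,.04,.042,.044): print(d,proj(s,stand2w(p,[[-.015,-.066+d,.155],[.015,-.066+d,.155]])).round(1).tolist())
print([(190+282/3,140+283/3),(190+331/3,140+268/3)])
cv2.imwrite("pics/m6.png",cv2.resize(s["color"][200:240,245:305],None,fx=12,fy=12))
E
```

```text
[(271.8918918918919, 221.89189189189187), (286.7567567567568, 216.48648648648648)]
0 [[283.7, 232.5], [299.5, 228.0]]
0.036 [[274.0, 221.4], [289.4, 217.2]]
0.038 [[273.4, 220.8], [288.8, 216.6]]
0.04 [[272.9, 220.2], [288.3, 216.0]]
0.042 [[272.4, 219.6], [287.8, 215.4]]
0.044 [[271.9, 219.0], [287.2, 214.9]]
[(284.0, 234.33333333333331), (300.3333333333333, 229.33333333333331)]
```

View pics/m6.png

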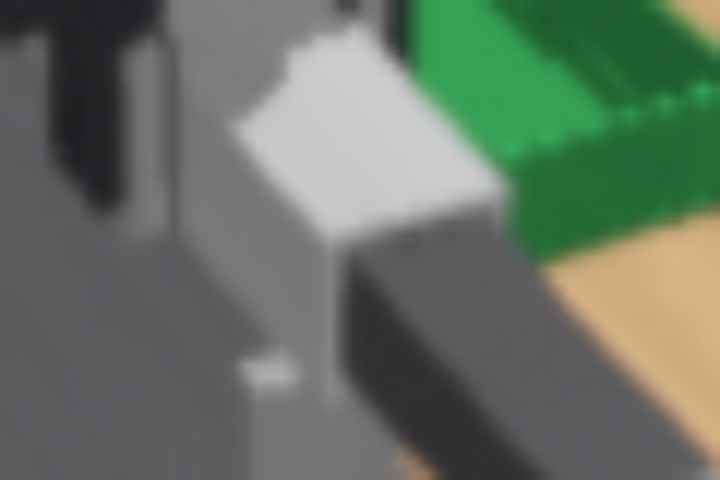

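```bash
python3 -m handwheel '[[[0,0,0,-0.0005,0],[0,0,0,0,0]]]' | sed -n 2p; python3 d.py | tail -1
```

```text
ee_pos: [0.4966, -0.0467, 0.1206]
d tool [-0.0003 -0.001   0.0419] gap 0.029507347081761854 F tool [-6.07  0.64  4.95]
```

```bash
python3 -m handwheel '[[[0,0,0,0.0005,0],[0,0,0,0.0005,0],[0,0,0,0,0]]]' | sed -n 2p; python3 d.py | tail -1;  python3 -m handwheel '[[[50,0,0,0,0],[60,0,0,0,0],[80,0,0,0,0],[100,0,0,0,0],[100,0,0,0,0],[100,0,0,0,0],[100,0,0,0,0]]]'; python3 d.py | tail -1
```

```text
ee_pos: [0.4966, -0.0469, 0.1205]
d tool [-0.0004 -0.001   0.0417] gap 0.02944312068994323 F tool [-6.06  1.46  1.06]
time_s: 13.43
ee_pos: [0.4954, -0.046, 0.1192]
tool_rot: [-0.509, -0.49, 0.51, -0.49]
force: [-0.2, 0.1, 0.7]
finger_gap: 0.0855
d tool [-0.0018  0.0002  0.0425] gap 0.08549988256842202 F tool [-0.67 -0.21 -0.05]
```

Now lift, then move aside (towards the robot's left) to free the view from above.

```bash
python3 -m handwheel '[[[100,-0.01,0,0,0],[100,-0.015,0,0,0],[100,-0.015,0,0,0],[100,-0.015,0,0,0],[100,-0.015,0,0,0],[100,-0.015,0,0,0],[100,-0.015,0,0,0],[100,-0.01,0,0,0],[100,0,0,-0.02,0],[100,0,0,-0.03,0],[100,0,0,-0.03,0],[100,0,0,-0.03,0],[100,0,0,-0.03,0],[100,0,0,-0.03,0],[100,0,0,-0.03,0],[100,0,0,-0.03,0],[100,0,0,-0.03,0],[100,0,0,-0.03,0],[100,0,0,0,0],[100,0,0,0,0]]]'; python3 - <<'E'
from h import *
s=read_camera("side")["color"];t=read_camera("top")["color"]
cv2.imwrite("pics/m7.png",t)
cv2.imwrite("pics/m8.png",cv2.resize(t[200:260,230:400],None,fx=4.7,fy=4.7,interpolation=cv2.INTER_CUBIC)); cv2.imwrite("pics/m9.png",s)
E
```

```text
time_s: 15.1
ee_pos: [0.5062, 0.245, 0.2293]
tool_rot: [-0.509, -0.491, 0.509, -0.491]
force: [-0.0, -0.7, -0.3]
finger_gap: 0.0852
```

View pics/m7.png

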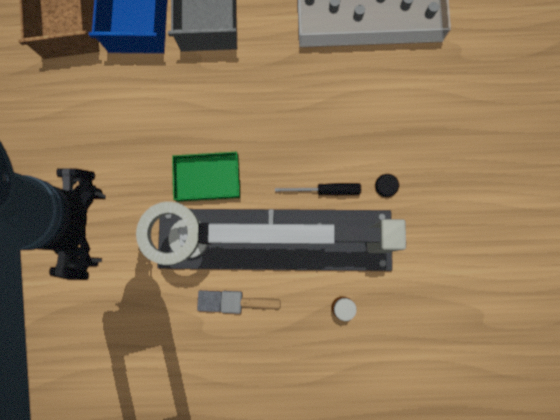

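View pics/m8.png

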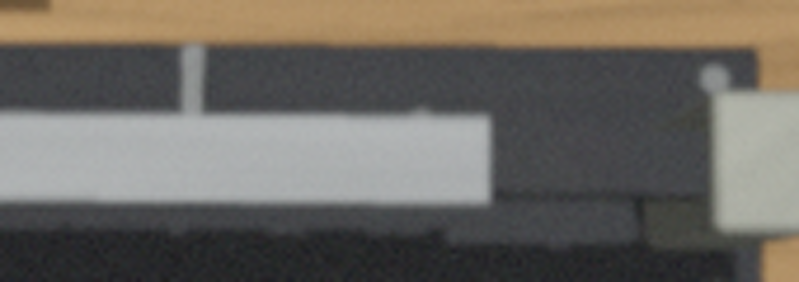

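View pics/m9.png

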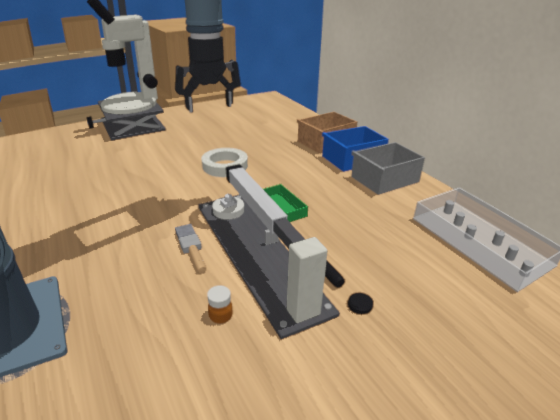

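```bash
python3 - <<'E'
from h import *
c=read_camera("top");p=np.load("p.npy")
for d in(.038,.04,.042): print(d,proj(c,stand2w(p,[[.015,-.066+d,.155],[.02,0,.14]])).round(1).tolist())
print(sign_off())
E
```

```text
0.038 [[337.3, 225.1], [319.7, 222.9]]
0.04 [[336.1, 225.1], [319.7, 222.9]]
0.042 [[334.9, 225.1], [319.7, 222.9]]
the job is handed in; nothing more can be done
None
```

The boom is slid out about 42 mm, the button has locked in the next hole, and the job is handed in. No verdict was reported. I pressed the button flush by squeezing the tube across it. I then slid the tube in 0.5–1 mm steps and let go as soon as it stopped.

**Forces felt:** Sliding peaked at about 11.5 N at break-away and then ran at about 4 N. At about 38–40 mm the tube pulled forward by itself, which was the button popping out. It then moved freely with about 1–2 N until it stopped dead at about 43 mm of gripper travel. I pushed to about 5 N against that stop, then backed off and opened the gripper.

**Last pictures:** The top view shows the button bump sticking out where it was at the start, at pixel (320, 223). The tube end sits at column 334.5, which fits about 42 mm of travel. That puts the ring an estimated 6 mm from the rest centre, within the 12 mm limit. The bystanders look unmoved, and the gripper is clear of everything.

**Disagreement:** The gripper travel (43 mm) and the camera estimates (41–43 mm) differ by 1–2 mm, which is within the calibration. I judged that the button is fully out from the bump's look; I did not measure its height. Hand-in was at about 15 s of the 32 s allowed.

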